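# Sweep the drilled-out plugs into the scrap tray

### The arm

A 6-joint arm with a two-finger parallel gripper is mounted at the origin on the work surface. World frame = base frame: x ahead of the robot, y to its left, z up, the work surface at z = 0. Lengths are in mm, angles in degrees, forces in N, time in s.
With the tool pointing down it reaches from about 300 to 850 mm from the base axis. Payload 4.2 kg.
Tool frame: the origin (TCP) lies between the finger pads; the fingertips stand 19 mm ahead of it and the grasp point (between the pads) is the TCP (env.tips_ahead is the distance from the TCP to the fingertips, in mm); z points along the fingers, y is the direction in which the jaws open and shut (so a half turn about z gives the same grasp; the last joint's range is limited). The gripper opens to 91 mm and grips with 3 to 60 N. Pads are 32 mm wide; open, the fingers measure 118 mm over their backs; the gripper's body (76 mm by 178 mm) begins 60 mm behind the grasp point.
Start: joints at [74.141, 18.312, 89.639, -0, 72.044, -1.146], TCP at [146.043, 556.159, 232.976] pointing down, gripper open.
Joint ranges: [-177.97, 177.97], [-48.28, 115.42], [12.27, 149.76], [-77.06, 257.06], [2.81, 150.46], [-146.56, 146.56]. Speed limits (degrees/s): [147.25, 147.25, 180, 180, 180, 180].

### API

Orientations are given as [roll, pitch, yaw] about the fixed x, y, z axes, in that order (R = Rz(yaw) Ry(pitch) Rx(roll)).
In Python, from workcell import telemetry, viewer, job_done, env gives the robot as it stands. The module is installed in compiled form; this text tells all that it offers.
- The arm moves only by the shell command python3 -m jog 'ROWS' [FORCE]. ROWS is JSON, a list of rows, each a list of 3 entries, a list of its own where there are three numbers: the shift along the tool's x, y, z in cm, then the turn about the tool's z in degrees, then the opening, from 0 (shut) to 1 (fully open). A call has 1 to 10 rows; each row shifts and turns the pose as measured when the row begins, along the tool's axes as they then stand; what a row does not reach is not made up. A row lasts 1/8 s, in which the tool goes at most 62.5 mm and 10.7 degrees, less where a joint would pass 70% of its speed; a pose out of reach is approached as far as the arm can. A call is refused whole if a number of a shift passes 6.25 or a number of a turn 10.7, either way. A call with a gripper value outside its range is refused whole. The fingers move at their own pace and stop on an object; FORCE is the grip in N (left out, the last holds). Time passes only in rows, so rows that do not move let the fingers close. It gives the time, the measured TCP pose, the force and the opening at its end, in the units of the state.
- telemetry.state(): the state, without advancing time (a new reading comes with each control period).
- viewer.grab_frame(name): name is "side" or "top" or "wrist"; returns a dict with "color" (420x560x3 uint8, red, green, blue), "K" (3x3 intrinsics, pixels), "rvec" (rotation vector, rad) and "tvec" (3), from world to camera coordinates, as OpenCV has them. Camera axes: x right, y down, z forward; pixel columns grow to the right and rows downward; lengths in mm; the calibration is good to about 2 mm. A picture is of the moment at which its call begins. There is no depth.
- job_done(): hands the job in, once; it reports no verdict.
The state is a dict: "time_s": time; "qpos": joint angles; "qvel": joint speeds; "effort": joint torques, N m; "ee_pos": TCP position; "ee_rot": TCP orientation; "force": force on the tool from outside, world axes, zero at the start; "torque": the same for the moment, N m; "gripper_width": finger opening in mm.
Only numpy, scipy, OpenCV 4.12 (cv2) and the standard library are available. Lean on these libraries where they do the work, as an engineer would, in place of code of your own. Each camera call takes 0.05 s, during which the arm holds its last target. There are 200 camera calls.

### The job

Sweep the three round wooden plugs off the backing board into the red tray with the closed fingers: push them gently along the board and over its edge, without pinching or picking them up. Leave the hole saw and the other things lying on the board where they are.

Things in the scene. Friction and masses are not known exactly. Their poses are not given: they have to be found in the camera images.
- board: pale wooden backing board fixed to the bench, 50 mm thick (its top is level, 50 mm above the bench). Origin: at bench level under the centre of the area that is swept. It spans x -140 to +230 mm and y -160 to +160 mm in its own frame (z up); x points roughly away from the robot, y roughly to its left. Position and yaw (up to 0.15 rad) vary.
- red_tray: red open plastic tray standing on the bench against one of the board's two y edges (left or right, it varies), in line with the board: outside 240 mm along its own x (same direction as the board's x), 140 mm along y, 44 mm high, walls and floor 3 mm; a 2 mm gap to the board. Its rim is 6 mm lower than the board's top, so what is pushed over the edge drops in. Fixed. Origin: centre of its underside, 232 mm from the board's origin along the board's y, + or -.
- blue_tray: blue open tray of the same size, fixed against the opposite y edge of the board, with a few small wooden dowels in it (fixed). Not for the plugs. Origin: centre of its underside.
- plug1: plug 1 of 3 alike: brown wooden disc left by the hole saw, 38 mm across, 18 mm thick, 13 to 24 g, loose, lies flat on the board. Origin: centre of its underside, own z up.
- plug1_center (a point): middle of plug 1, 9 mm above its underside.
- plug2: plug 2 of 3 alike: brown wooden disc left by the hole saw, 38 mm across, 18 mm thick, 13 to 24 g, loose, lies flat on the board. Origin: centre of its underside, own z up.
- plug2_center (a point): middle of plug 2, 9 mm above its underside.
- plug3: plug 3 of 3 alike: brown wooden disc left by the hole saw, 38 mm across, 18 mm thick, 13 to 24 g, loose, lies flat on the board. Origin: centre of its underside, own z up.
- plug3_center (a point): middle of plug 3, 9 mm above its underside.
- hole_saw: yellow steel hole saw, a cup 44 mm across and 48 mm tall (the drill point in it to 51 mm), standing teeth up among the plugs near the middle of the board, loose. Origin: centre of its underside. Leave it.
- tape_measure: yellow tape measure, 45 x 70 x 36 mm, loose, on the far strip of the board (board x about 190 mm). Origin: centre of its underside. Leave it.
- chuck_key: small steel T-shaped drill chuck key, 75 mm long with a 72 mm cross bar, 21 mm high, loose, on the far strip of the board (board x about 190 mm). Origin: at its underside, mid-length. Leave it.
- wax_tin: small round green tin with a white lid, 50 mm across, 50 mm tall, loose, standing on the far strip of the board (board x about 190 mm). Origin: centre of its underside. Leave it.
Things that resemble listed ones, but are neither listed nor needed, are in the scene too. Leave any green look-alike of the plug1 alone.

How it is judged (in metres and radians):
At the end, for the whole second after the job is handed in: All three plugs lie at rest (under 0.03 m/s) in the red tray: the middle of each inside its walls and lower than the board's top (50 mm). The hole saw stands upright (within 0.3 rad); it, the tape measure, chuck key and wax tin are within 15 mm of where they were (x of plug1_center in the frame of red_tray between -0.117 and 0.117 m and y of plug1_center in the frame of red_tray between -0.067 and 0.067 m and z of plug1_center in the frame of red_tray between 0 and 0.05 m and linear speed of each of plug1, plug2, plug3 below 0.03 m/s and x of plug2_center in the frame of red_tray between -0.117 and 0.117 m and y of plug2_center in the frame of red_tray between -0.067 and 0.067 m and z of plug2_center in the frame of red_tray between 0 and 0.05 m and x of plug3_center in the frame of red_tray between -0.117 and 0.117 m and y of plug3_center in the frame of red_tray between -0.067 and 0.067 m and z of plug3_center in the frame of red_tray between 0 and 0.05 m and distance of each of hole_saw, tape_measure, chuck_key, wax_tin from where it was at the start of the episode below 0.015 m and angle between hole_saw's own z axis and vertical below 0.3 rad); the robot touches nothing.
It fails at once if a plug is picked up (raised flat more than 10 mm off the board, or any way more than 35 mm) (z of any of plug1, plug2, plug3 in the frame of board above 0.085 m or (z of plug1 in the frame of board above 0.06 m and angle between plug1's own z axis and vertical below 0.3 rad) or (z of plug2 in the frame of board above 0.06 m and angle between plug2's own z axis and vertical below 0.3 rad) or (z of plug3 in the frame of board above 0.06 m and angle between plug3's own z axis and vertical below 0.3 rad)).
It fails at once if a plug is pinched or pressed hard by the fingers (more than 15 N) (contact force between the fingers and plug1 above 15 N or contact force between the fingers and plug2 above 15 N or contact force between the fingers and plug3 above 15 N).
It fails at once if the hole saw, tape measure, chuck key or wax tin is moved by more than 15 mm (distance of any of hole_saw, tape_measure, chuck_key, wax_tin from where it was at the start of the episode above 0.015 m).
It fails at once if the hole saw is tipped over (angle between hole_saw's own z axis and vertical above 0.5 rad).
It also fails if it takes over 54 s, if anything falls off the work surface, if the arm or the gripper's body presses on something with over 40 N, if the wrist force passes 120 N, or if a joint passes its speed limit or range.

## Working session

There is one attempt and no reset: what is moved stays moved. The work goes in short steps, Python scripts to look and compute and a shell command to move; the robot and the scene stay as the last step left them, time stands still between calls to the robot, and variables do not carry over. Pictures are saved under pics/ and viewed, about 8 in all and at most 12, crops included, and the job is handed in when it is done.

```bash
mkdir -p pics; cat > h.py <<'E'
import numpy as np, cv2
from workcell import telemetry, viewer
def grab(n,p=None):
    f=viewer.grab_frame(n)
    if p: cv2.imwrite(p,f["color"][:,:,::-1])
    return f
def ray(f,uv):
    R=cv2.Rodrigues(np.array(f["rvec"],float))[0]; t=np.array(f["tvec"],float).ravel()
    d=R.T@np.linalg.inv(f["K"])@np.array([uv[0],uv[1],1.]); return -R.T@t,d
def onz(f,uv,z):
    c,d=ray(f,uv); return c+d*(z-c[2])/d[2]
def proj(f,P): return cv2.projectPoints(np.array(P,float).reshape(-1,3),np.array(f["rvec"],float),np.array(f["tvec"],float),np.array(f["K"],float),None)[0].reshape(-1,2)
E
python3 - <<'E'
from h import *
a=grab("top","pics/top0.png");b=grab("side","pics/side0.png")
np.save("pics/f.npy",[a,b],allow_pickle=True)
s=telemetry.state();print(s["time_s"],s["ee_pos"],s["ee_rot"],s["gripper_width"])
for f in(a,b):print(ray(f,(280,210)))
E
```

```text
0.1 [145.93573688 555.75571479 232.22419456] [-1.79911849e+02 -5.11596545e-04  1.65287082e+02] 90.97296438477802
(array([ 460.95631989,   -5.92356808, 1008.32296505]), array([ 0.0460785 , -0.00671357, -0.99905719]))
(array([ 278.67821112, -663.33523782,  518.59852764]), array([ 0.31539766,  0.78352385, -0.535464  ]))
```

View pics/top0.png

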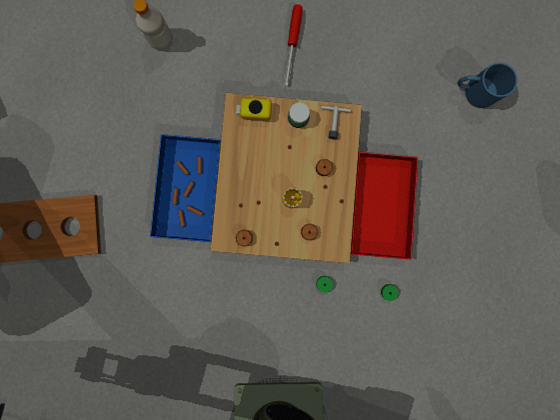

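View pics/side0.png

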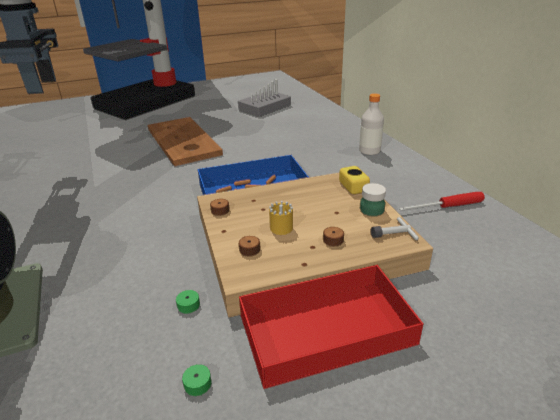

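The top view shows brown plugs at (324,167), (309,232) and (244,238), the hole saw at (292,198), and the red tray on the right (−y). The green discs at (325,284) and (390,292) are look-alikes lying on the bench. The only three brown discs on the board match the plug description. I'll measure from both views and make one enlarged crop.

```bash
cat > m.py <<'E'
from h import *
def blobs(f,lo,hi,amin,box=None):
    h=cv2.cvtColor(f["color"],cv2.COLOR_RGB2HSV); m=cv2.inRange(h,np.array(lo),np.array(hi))
    if box: z=np.zeros_like(m); x0,y0,x1,y1=box; z[y0:y1,x0:x1]=m[y0:y1,x0:x1]; m=z
    m=cv2.morphologyEx(m,cv2.MORPH_CLOSE,np.ones((3,3)))
    n,l,s,c=cv2.connectedComponentsWithStats(m)
    return [(c[i].round(1).tolist(),s[i][:5].tolist()) for i in range(1,n) if s[i][4]>=amin],m
E
python3 - <<'E'
from m import *
a,b=np.load("pics/f.npy",allow_pickle=True)
ha=cv2.cvtColor(a["color"],cv2.COLOR_RGB2HSV);hb=cv2.cvtColor(b["color"],cv2.COLOR_RGB2HSV)
for u,v in((319,167),(304,233),(239,238),(270,180),(290,192),(345,225)):print(ha[v,u],end=' ')
print()
for u,v in((220,206),(250,247),(333,238),(280,225),(330,210)):print(hb[v,u],end=' ')
print()
pt,_=blobs(a,(0,90,20),(14,255,150),60,(225,110,350,250));ps,_=blobs(b,(0,90,10),(14,255,150),60,(200,190,400,265))
print(pt);print(ps)
# tray red, board corners
for f,z,n in((a,44,"top"),):
    h=cv2.cvtColor(f["color"],cv2.COLOR_RGB2HSV)
    m=cv2.inRange(h,np.array((0,200,60)),np.array((6,255,255)))
    m2=cv2.inRange(h,np.array((100,150,40)),np.array((125,255,255)));m2[:,:140]=0;m2[:,225:]=0
    m3=cv2.inRange(h,np.array((10,60,110)),np.array((24,200,255)));m3[:,:205]=0;m3[:,370:]=0;m3[:85]=0;m3[270:]=0
    for k,mm,zz in(("red",m,44),("blue",m2,44),("board",m3,50)):
        cs=max(cv2.findContours(mm,0,2)[0],key=cv2.contourArea)
        r=cv2.minAreaRect(cs);P=np.array([onz(f,q,zz)[:2] for q in cv2.boxPoints(r)])
        print(k,P.round(1).tolist(),P.mean(0).round(1),np.linalg.norm(np.diff(P,axis=0),axis=1).round(1), "yaw",[np.degrees(np.arctan2(*(P[i+1]-P[i])[::-1])).round(2) for i in range(3)])
t=cv2.resize(a["color"][85:265,205:425],None,fx=3.5,fy=3.5,interpolation=2);cv2.imwrite("pics/crop0.png",t[:,:,::-1])
E
```

```text
[ 13 181 117] [ 14 182 115] [ 13 179 117] [ 20 123 149] [ 22 252  94] [ 17 137 149] 
[ 13 142 158] [ 12 149 123] [ 11 156 100] [ 21 177 156] [ 18  99 193] 
[([323.8, 167.2], [316, 159, 17, 17, 225]), ([309.0, 231.7], [301, 224, 17, 16, 220]), ([243.7, 237.7], [236, 230, 17, 16, 220])]
[([219.6, 209.3], [210, 200, 19, 16, 171]), ([333.0, 239.3], [323, 228, 21, 19, 214]), ([249.5, 249.1], [239, 238, 22, 19, 211])]
red [[401.2, -172.4], [639.3, -195.9], [627.2, -337.0], [388.9, -311.3]] [ 514.2 -254.1] [239.2 141.6 239.6] yaw [np.float64(-5.64), np.float64(-94.93), np.float64(173.85)]
blue [[449.6, 287.0], [687.6, 264.9], [672.2, 125.1], [434.1, 149.3]] [560.9 206.6] [239.  140.7 239.3] yaw [np.float64(-5.29), np.float64(-96.31), np.float64(174.19)]
board [[415.0, 148.6], [781.8, 114.8], [749.5, -209.6], [382.4, -168.2]] [582.2 -28.6] [368.4 326.1 369.5] yaw [np.float64(-5.25), np.float64(-95.69), np.float64(173.56)]
```

View pics/crop0.png

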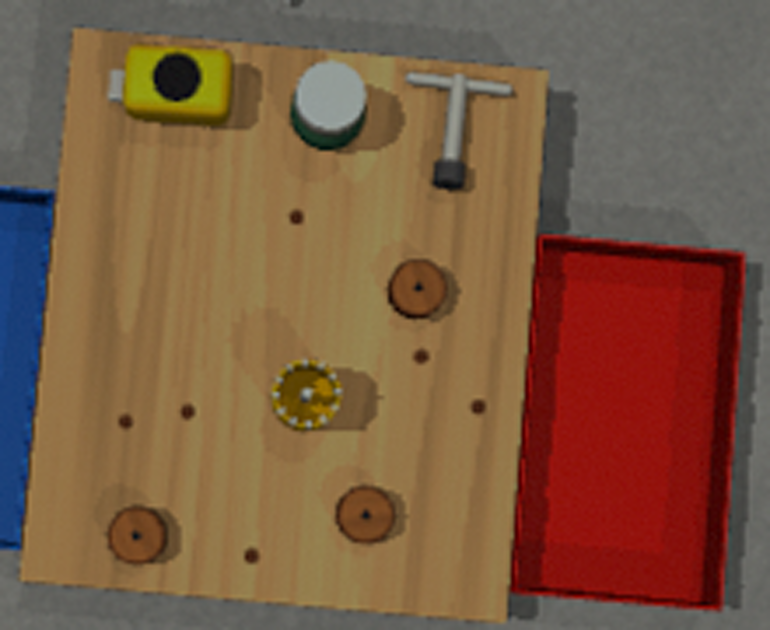

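The crop confirms three brown plugs at (418,288), (366,514) and (138,534), the hole saw at (307,396), and clear board between the plugs and the tray. Next I triangulate heights and convert to the board frame.

```bash
cat >> m.py <<'E'
O=np.array([537.5,-23.7]);Y=np.radians(-5.6)
Rb=np.array([[np.cos(Y),-np.sin(Y)],[np.sin(Y),np.cos(Y)]])
def tob(p): return (Rb.T@(np.array(p)[:2]-O)).round(1)
E
python3 - <<'E'
from m import *
a,b=np.load("pics/f.npy",allow_pickle=True)
def tri(u,v):
    c1,d1=ray(a,u);c2,d2=ray(b,v);A=np.stack([d1,-d2],1);s=np.linalg.lstsq(A,c2-c1,rcond=None)[0]
    p,q=c1+d1*s[0],c2+d2*s[1];return (p+q)/2,np.linalg.norm(p-q)
# top-face centres: top blob centre; side: centre of upper ellipse (blob top + ~5px)
for n,u,v in(("far",(323.8,167.2),(333,234)),("near",(309,231.7),(249.5,243.5)),("left",(243.7,237.7),(219.6,205))):
    p,e=tri(u,v);print(n,p.round(1),"gap",e.round(1),"@z68",onz(a,u,68).round(1),"board",tob(onz(a,u,68)))
print("saw",onz(a,(292.5,198),100).round(1),tob(onz(a,(292.5,198),100)))
for n,u,z in(("tin",(299,112),100),("key head",(333,134),70),("key bar",(336,108),65),("board corners",(361,105),50),("c2",(225,94),50),("c3",(349,262),50),("c4",(212,250),50)):print(n,tob(onz(a,u,z)))
for n,P in(("red",[[401.2,-172.4],[639.3,-195.9],[627.2,-337],[388.9,-311.3]]),):print([tob(p) for p in P])
E
```

```text
far [ 600.6 -113.3   65.2] gap 0.0 @z68 [ 600.2 -113.    68. ] board [ 71.1 -82.7]
near [455.1 -77.1  64.8] gap 1.1 @z68 [454.6 -76.8  68. ] board [-77.3 -60.9]
left [443.7  70.2  63.9] gap 0.9 @z68 [443.3  69.9  68. ] board [-102.9   84. ]
saw [528.7 -39.6 100. ] [ -7.2 -16.7]
tin [183.8 -15.4]
key head [148.5 -97.5]
key bar [ 210.7 -100.4]
board corners [ 227.5 -159.9]
c2 [225.6 158.6]
c3 [-138.5 -158.9]
c4 [-137.2  154.8]
[array([-121.1, -161.3]), array([ 118.1, -161.4]), array([ 119.8, -303.1]), array([-119.8, -300.7])]
```

```bash
cat > st.py <<'E'
from m import *
s=telemetry.state();print("t",s["time_s"],"board xy",tob(s["ee_pos"]),"z",round(s["ee_pos"][2],1),"yaw_rel",round(s["ee_rot"][2]-174.4,2),"rp",np.round(s["ee_rot"][:2],1),"F",np.round(s["force"],1),"w",round(s["gripper_width"],1))
E
python3 -m jog '[[[0,0,0],-9.1,0],[[-3.4,-5.1,0],0,0],[[-3.4,-5.1,0],0,0],[[-3.4,-5.1,0],0,0],[[-3.4,-5.1,0],0,0],[[-3.4,-5.1,0],0,0],[[-3.4,-5.1,0],0,0],[[-3.4,-5.1,0],0,0],[[-3.4,-5.1,0],0,0],[[0,0,0],0,0]]' 10; python3 st.py
```

```text
time_s: 1.35
ee_pos: [384.1, 114.3, 230.1]
ee_rot: [-179.7, 0.1, 174.8]
force: [0.3, 0.1, 0.4]
gripper_width: 0.1
t 1.35 board xy [-166.1  122.3] z 230.1 yaw_rel 0.42 rp [-1.797e+02  1.000e-01] F [0.3 0.1 0.4] w 0.1
```

```bash
python3 -m jog '[[[-3,-4.5,0],0,0],[[-3,-4.5,0],0,0],[[-3,-4.5,2],0,0],[[0,0,4],0,0],[[0,0,4],0,0],[[0,0,2],0,0],[[0,0,0],0,0]]'; python3 st.py
```

```text
time_s: 2.22
ee_pos: [463.7, -25.7, 106.5]
ee_rot: [-180.0, -0.0, 175.2]
force: [-0.9, 0.1, 0.4]
gripper_width: 0.2
t 2.225 board xy [-73.3  -9.2] z 106.5 yaw_rel 0.77 rp [-180.   -0.] F [-0.9  0.1  0.4] w 0.2
```

```bash
python3 -m jog '[[[0.4,0,1.5],0.7,0],[[0,0,1.6],0,0],[[0,0,0],0,0]]'; python3 st.py; python3 -c "
from h import *
f=grab('wrist','pics/w1.png')
print(proj(f,[[454.6,-76.8,68]]))"
```

```text
time_s: 2.6
ee_pos: [461.4, -22.8, 77.5]
ee_rot: [180.0, 0.2, 174.6]
force: [-0.5, 0.1, -0.4]
gripper_width: 0.1
t 2.6 board xy [-75.8  -6.6] z 77.5 yaw_rel 0.23 rp [180.    0.2] F [-0.5  0.1 -0.4] w 0.1
[[171.85175305 267.53266442]]
```

View pics/w1.png

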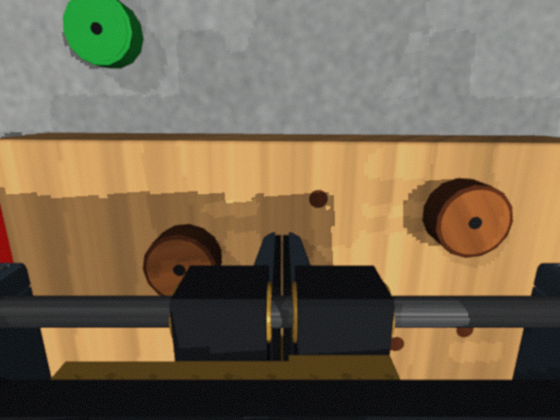

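The wrist view shows the near plug at (178,270) against a predicted (172,268), which agrees within about 3 mm. The fingers are shut at x≈283, and the saw is out of the path. I start the gentle push.

```bash
python3 -m jog '[[[0.1,-1.0,0.2],0.2,0],[[0,-0.6,0],0,0],[[0,-0.6,0],0,0],[[0,-0.8,0],0,0],[[0,-1,0],0,0],[[0,-1,0],0,0],[[0,-1,0],0,0],[[0,-1,0],0,0],[[0,-1,0],0,0],[[0,-1,0],0,0]]'; python3 st.py; python3 - <<'E'
from m import *
f=grab("top");print([(c,s[4],tob(onz(f,c,68))) for c,s in blobs(f,(0,90,20),(14,255,150),60,(225,110,425,260))[0]])
E
```

```text
time_s: 3.9
ee_pos: [453.2, -118.7, 78.4]
ee_rot: [180.0, 0.6, 174.4]
force: [0.2, 0.6, 0.3]
gripper_width: 0.5
t 3.9 board xy [ -74.6 -102.7] z 78.4 yaw_rel 0.03 rp [180.    0.6] F [0.2 0.6 0.3] w 0.5
[([392.6, 189.8], 2421, array([  33.1, -242.4])), ([323.9, 167.2], 225, array([ 71.2, -83. ])), ([243.7, 237.6], 219, array([-102.7,   84. ]))]
```

```bash
python3 -m jog '[[[0.1,-1,0.4],0,0],[[0,-1,0.1],0,0],[[0,-1,0],0,0],[[0,-1,0],0,0],[[0,-1,0],0,0],[[0,-1,0],0,0],[[0,-1,0],0,0],[[0,0,0],0,0]]'; python3 st.py; python3 - <<'E'
from m import *
f=grab("side","pics/s2.png")
E
```

```text
time_s: 4.95
ee_pos: [445.0, -194.5, 73.1]
ee_rot: [-180.0, 0.6, 174.4]
force: [0.0, 0.1, -0.3]
gripper_width: 0.5
t 4.95 board xy [ -75.4 -179. ] z 73.1 yaw_rel -0.01 rp [-180.     0.6] F [ 0.   0.1 -0.3] w 0.5
```

View pics/s2.png

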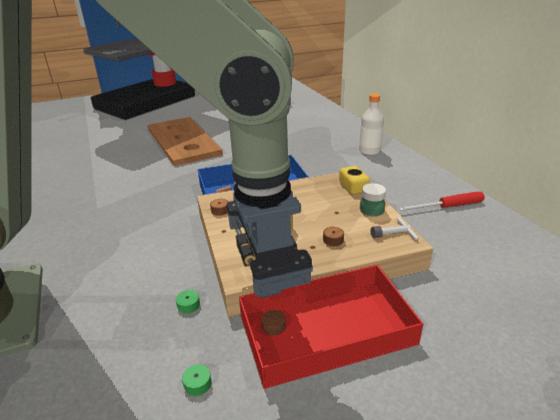

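Plug 1 is in the red tray at (273,322). Next is the far plug.

```bash
python3 -m jog '[[[0,0,-5],0,0],[[0,0,-2],0,0],[[-4,4,0],0,0],[[-4,4,0],0,0],[[-4,4,0],0,0],[[-2.6,2.9,0],0,0],[[0,0,0],0,0]]'; python3 st.py
```

```text
time_s: 5.88
ee_pos: [608.2, -54.1, 146.6]
ee_rot: [180.0, 0.6, 174.4]
force: [-0.6, -0.6, -0.4]
gripper_width: 0.6
t 5.875 board xy [ 73.3 -23.4] z 146.6 yaw_rel 0.0 rp [180.    0.6] F [-0.6 -0.6 -0.4] w 0.6
```

```bash
python3 -m jog '[[[0.2,0,3],0,0],[[0,0,3],0,0],[[0,0,0.9],0,0],[[0,0,0],0,0]]'; python3 st.py
```

```text
time_s: 6.38
ee_pos: [604.7, -54.7, 76.7]
ee_rot: [-180.0, 0.5, 174.5]
force: [1.0, 0.4, 0.4]
gripper_width: 0.7
t 6.375 board xy [ 69.9 -24.3] z 76.7 yaw_rel 0.05 rp [-180.     0.5] F [1.  0.4 0.4] w 0.7
```

```bash
python3 -m jog '[[[-0.1,-1.2,0.1],0,0],[[0,-0.6,0],0,0],[[0,-0.6,0],0,0],[[0,-0.6,0],0,0],[[0,-1,0],0,0],[[0,-1,0],0,0],[[0,-1,0],0,0],[[0,-1,0],0,0],[[0,-1,0],0,0]]'; python3 st.py
```

```text
time_s: 7.5
ee_pos: [598.9, -141.0, 79.1]
ee_rot: [-179.9, 0.9, 174.4]
force: [-0.1, -0.2, 0.1]
gripper_width: 0.4
t 7.5 board xy [  72.6 -110.7] z 79.1 yaw_rel 0.02 rp [-179.9    0.9] F [-0.1 -0.2  0.1] w 0.4
```

```bash
python3 -m jog '[[[0.1,-0.8,0.3],0,0],[[0,-1,0],0,0],[[0,-1,0],0,0],[[0,-1,0],0,0],[[0,-1,0],0,0],[[0,-1,0],0,0],[[0,-0.8,0],0,0],[[0,0,-4],0,0],[[0,0,-4],0,0],[[0,0,0],0,0]]'; python3 st.py;  python3 -c "
from h import *
grab('side','pics/s3.png')"
```

```text
time_s: 8.75
ee_pos: [589.4, -212.9, 157.2]
ee_rot: [-180.0, 0.8, 174.3]
force: [-1.1, -0.1, 0.1]
gripper_width: 0.5
t 8.75 board xy [  70.1 -183.2] z 157.2 yaw_rel -0.06 rp [-180.     0.8] F [-1.1 -0.1  0.1] w 0.5
```

View pics/s3.png

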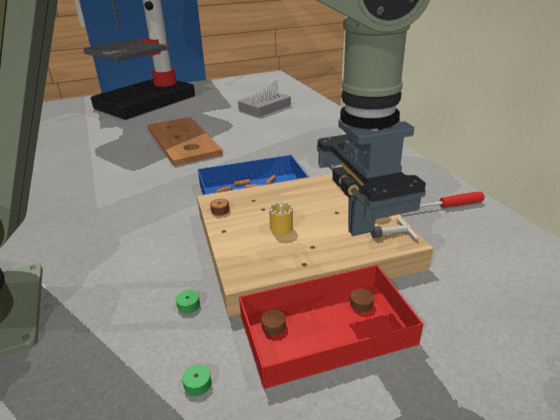

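Two plugs are in the tray, at (273,322) and (362,300), and the saw is unmoved. Next is the third plug, pushed at a slant to clear the tray's near wall.

```bash
python3 -m jog '[[[3.1,5.1,0],0,0],[[3.1,5.1,0],0,0],[[3.1,5.1,0],0,0],[[3.1,5.1,0],0,0],[[3.1,5.1,0],0,0],[[2.7,5.1,0],0,0],[[0,0,3],-6,0],[[0,0,2],-5.8,0],[[0,0,0],0,0]]'; python3 st.py;  python3 - <<'E'
from m import *
f=grab("top");print([(c,s[4],tob(onz(f,c,68))) for c,s in blobs(f,(0,90,20),(14,255,150),60,(225,110,425,260))[0]])
E
```

```text
time_s: 9.93
ee_pos: [424.9, 119.2, 91.1]
ee_rot: [180.0, -0.6, -173.5]
force: [-0.1, -0.5, 0.7]
gripper_width: 0.4
t 9.925 board xy [-126.1  131.2] z 91.1 yaw_rel -347.9 rp [180.   -0.6] F [-0.1 -0.5  0.7] w 0.4
[([385.0, 207.0], 4066, array([  -7.4, -227.9]))]
```

```bash
python3 -m jog '[[[-1.3,-0.1,0],0,0],[[0,0,0.8],0,0],[[0,0,0.8],0,0],[[0,0,0],0,0]]'; python3 st.py
```

```text
time_s: 10.48
ee_pos: [440.9, 119.1, 75.8]
ee_rot: [179.9, -0.3, -173.8]
force: [-0.4, -0.8, -0.2]
gripper_width: 0.4
t 10.475 board xy [-110.   132.7] z 75.8 yaw_rel -348.19 rp [179.9  -0.3] F [-0.4 -0.8 -0.2] w 0.4
```

```bash
python3 -m jog '[[[0.3,-0.5,0],0,0],[[0,-0.6,0],0,0],[[0,-0.6,0],0,0],[[0,-0.6,0],0,0],[[0,-1,0],0,0],[[0,-1,0],0,0],[[0,-1,0],0,0],[[0,-1,0],0,0],[[0,-1,0],0,0],[[0,-1,0],0,0]]'; python3 st.py;  python3 -c "
from h import *
grab('wrist','pics/w4.png')"
```

```text
time_s: 11.72
ee_pos: [447.3, 30.3, 76.2]
ee_rot: [179.9, -0.3, -173.8]
force: [0.5, -0.7, 0.6]
gripper_width: 0.8
t 11.725 board xy [-95.  45.] z 76.2 yaw_rel -348.2 rp [179.9  -0.3] F [ 0.5 -0.7  0.6] w 0.8
```

View pics/w4.png

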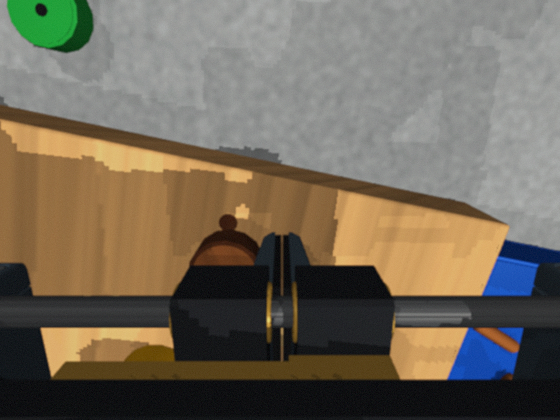

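```bash
python3 - <<'E'
from m import *
f=grab("wrist")
for off in(-5,0,5):
    c=np.array([-88.4,13.2])+off*np.array([.979,.204]);th=np.linspace(0,2*np.pi,73)
    P=[np.r_[O+Rb@(c+19*np.array([np.cos(t),np.sin(t)])),68] for t in th]
    q=proj(f,P);print(off,"left",q[:,0].min().round(),"top px",q[q[:,1].argmin()].round())
h=cv2.cvtColor(f["color"],cv2.COLOR_RGB2HSV)
for r in range(226,268,3):print(r,h[r,200:260:6,2].tolist())
E
```

```text
-5 left 178.0 top px [216. 226.]
0 left 179.0 top px [216. 236.]
5 left 180.0 top px [217. 245.]
226 [133, 133, 135, 131, 50, 57, 59, 138, 135, 128]
229 [132, 136, 132, 122, 55, 46, 110, 139, 138, 128]
232 [132, 134, 102, 45, 38, 40, 35, 90, 142, 130]
235 [132, 121, 36, 40, 38, 42, 35, 32, 118, 133]
238 [134, 36, 37, 38, 36, 34, 38, 38, 31, 134]
241 [115, 39, 44, 48, 59, 40, 33, 36, 32, 68]
244 [53, 51, 62, 74, 73, 61, 61, 34, 33, 30]
247 [39, 58, 114, 119, 115, 110, 75, 66, 34, 27]
250 [57, 95, 116, 121, 119, 114, 121, 74, 49, 25]
253 [77, 92, 113, 119, 120, 116, 115, 119, 69, 31]
256 [93, 92, 95, 106, 103, 101, 96, 100, 83, 41]
259 [97, 95, 93, 105, 102, 101, 99, 100, 102, 51]
262 [95, 87, 92, 104, 104, 104, 98, 100, 103, 43]
265 [53, 50, 49, 61, 62, 60, 57, 58, 57, 27]
```

```bash
python3 -m jog '[[[-0.1,-0.8,0],0,0],[[-0.1,-1,0],0,0],[[-0.1,-1,0],0,0],[[0,-1,0],0,0],[[0,-1,0],0,0],[[0,-1,0],0,0],[[0,-1,0],0,0],[[0,-1,0],0,0]]'; python3 st.py; python3 - <<'E'
from m import *
f=grab("wrist");s=telemetry.state();b=Rb.T@(np.array(s["ee_pos"])[:2]-O)+32.5*np.array([.204,-.979])
for off in(-6,0,6,12):
    c=b+off*np.array([.979,.204])
    q=proj(f,[np.r_[O+Rb@(c+19*np.array([np.cos(t),np.sin(t)])),68] for t in np.linspace(0,6.28,73)]);print(off,q[q[:,1].argmin()].round())
h=cv2.cvtColor(f["color"],cv2.COLOR_RGB2HSV)
for r in range(226,268,3):print(r,h[r,194:254:6,2].tolist())
E
```

```text
time_s: 12.82
ee_pos: [459.6, -51.9, 76.2]
ee_rot: [179.9, -0.3, -173.8]
force: [-0.5, 0.5, 0.7]
gripper_width: 0.7
t 12.825 board xy [-74.8 -35.7] z 76.2 yaw_rel -348.21 rp [179.9  -0.3] F [-0.5  0.5  0.7] w 0.7
-6 [212. 225.]
0 [213. 236.]
6 [213. 248.]
12 [214. 259.]
226 [133, 128, 128, 131, 122, 110, 96, 126, 135, 133]
229 [133, 126, 130, 123, 39, 37, 39, 38, 104, 131]
232 [132, 129, 125, 37, 33, 32, 35, 35, 35, 87]
235 [128, 130, 45, 34, 34, 36, 33, 32, 32, 33]
238 [129, 131, 34, 42, 49, 47, 49, 30, 35, 35]
241 [131, 79, 41, 58, 61, 60, 56, 54, 36, 36]
244 [142, 41, 54, 93, 116, 117, 106, 78, 62, 30]
247 [142, 51, 78, 103, 116, 114, 113, 111, 83, 54]
250 [85, 64, 83, 99, 116, 115, 112, 108, 115, 67]
253 [45, 91, 86, 91, 109, 111, 108, 100, 108, 104]
256 [50, 94, 87, 88, 93, 102, 95, 95, 97, 98]
259 [82, 92, 89, 88, 90, 101, 98, 94, 96, 97]
262 [92, 95, 91, 87, 92, 103, 99, 96, 96, 98]
265 [49, 57, 52, 52, 51, 58, 62, 53, 51, 58]
```

The plug stays centred on the fingers, so I continue over the edge.

```bash
python3 -m jog '[[[0,-1,0],0,0],[[0,-1,0],0,0],[[0,-1,0],0,0],[[0,-1,0],0,0],[[0,-1,0],0,0],[[0,-1,0],0,0],[[0,-1,0],0,0],[[0,-1,0],0,0],[[0,-1,0],0,0]]'; python3 st.py
```

```text
time_s: 14.0
ee_pos: [470.1, -148.3, 76.1]
ee_rot: [180.0, -0.3, -173.8]
force: [-0.5, 0.6, 0.2]
gripper_width: 0.5
t 14.0 board xy [ -54.9 -130.6] z 76.1 yaw_rel -348.2 rp [180.   -0.3] F [-0.5  0.6  0.2] w 0.5
```

```bash
python3 -m jog '[[[0,-0.8,0],0,0],[[0,-1,0],0,0],[[0,-1,0],0,0],[[0,-1,0],0,0],[[0,-0.8,0],0,0],[[0,0,-4],0,0],[[0,0,-4],0,0],[[0,4,-4],0,0],[[0,0,0],0,0]]'; python3 st.py;  python3 -c "
from h import *
grab('side','pics/s5.png')"
```

```text
time_s: 15.12
ee_pos: [472.0, -158.9, 199.0]
ee_rot: [179.9, -0.3, -173.9]
force: [0.8, -0.5, 0.5]
gripper_width: 0.4
t 15.125 board xy [ -52.  -140.9] z 199.0 yaw_rel -348.32 rp [179.9  -0.3] F [ 0.8 -0.5  0.5] w 0.4
```

View pics/s5.png

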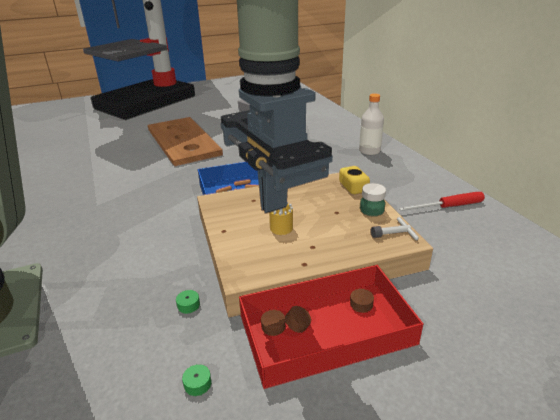

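The third plug is in the tray at (298,319), leaning on the first. I'll wait a second and check that nothing moves, and that the saw and the other objects are unmoved.

```bash
python3 -m jog '[[[0,4,-2],0,0],[[0,4,0],0,0],[[0,0,0],0,0],[[0,0,0],0,0],[[0,0,0],0,0],[[0,0,0],0,0],[[0,0,0],0,0],[[0,0,0],0,0],[[0,0,0],0,0],[[0,0,0],0,0]]'; python3 - <<'E'
from m import *
b0=np.load("pics/f.npy",allow_pickle=True)[1];s5=cv2.imread("pics/s5.png")[:,:,::-1]
f=grab("side","pics/s6.png");d=np.abs(f["color"].astype(int)-s5).max(2)
print("tray diff max since s5",d[290:350,255:385].max(),(d[290:350,255:385]>25).sum())
for n,bx in(("tape+saw area",(265,165,375,240)),("right",(335,165,420,245))):
    print(n,blobs(b0,(20,150,60),(32,255,255),40,bx)[0],blobs(f,(20,150,60),(32,255,255),40,bx)[0])
x=np.abs(f["color"].astype(int)-b0["color"]).max(2);print("tin/key diff px",(x[180:245,355:420]>40).sum())
t=cv2.resize(f["color"][160:380,190:430],None,fx=2.5,fy=2.5,interpolation=2);cv2.imwrite("pics/c6.png",t[:,:,::-1])
E
```

```text
time_s: 16.42
ee_pos: [461.5, -84.0, 211.2]
ee_rot: [179.9, -1.1, -174.3]
force: [1.1, -0.9, -0.8]
gripper_width: 0.5
tray diff max since s5 82 462
tape+saw area [([352.6, 180.1], [339, 167, 30, 27, 497]), ([281.0, 220.3], [270, 203, 23, 32, 550])] [([352.6, 180.0], [340, 167, 29, 27, 500]), ([281.0, 220.4], [270, 203, 23, 32, 545])]
right [([352.6, 180.1], [339, 167, 30, 27, 497])] [([352.6, 180.0], [340, 167, 29, 27, 500])]
tin/key diff px 0
```

View pics/c6.png

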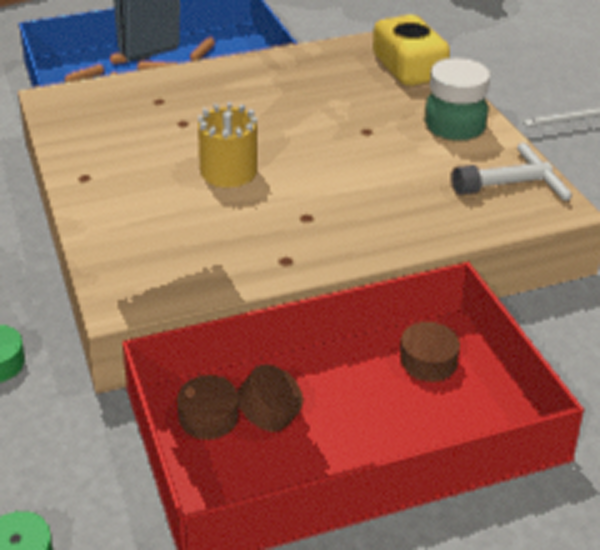

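The crop shows all three plugs in the tray at (208,406), (270,398) and (430,350), with the saw upright. The tray difference is probably the arm's shadow, so I check at rest once more before handing in.

```bash
python3 -m jog '[[[0,0,0],0,0],[[0,0,0],0,0],[[0,0,0],0,0],[[0,0,0],0,0]]' >/dev/null; python3 - <<'E'
from h import *
from workcell import job_done
p=cv2.imread("pics/s6.png")[:,:,::-1].astype(int);f=grab("side")
d=np.abs(f["color"]-p).max(2)[290:350,255:385];print(d.max(),(d>25).sum())
if (d>25).sum()<15: print(job_done(),telemetry.state()["time_s"])
E
```

```text
24 0
the job is handed in; nothing more can be done
the job is handed in; nothing more can be done
```

I swept all three brown plugs off the board into the red tray with the closed fingers and handed the job in at about 17 s of the 54 s allowed. No verdict was reported.

**Plugs:** The last picture shows all three inside the tray. Two lie flat, and the third rests tilted against the first. Two frames taken half a second apart showed no change, so they appear to be at rest. I did not measure the plug positions or heights in the tray numerically.

**Other objects:** The hole saw stands upright. The hole saw and tape measure sit within 0.1 px of where they started in the side view, and nothing changed around the wax tin or chuck key.

**Force:** The wrist force read after each push was about 1 N or less. The contact force on the plugs themselves is not reported, so I could not check the 15 N limit directly.

**Checks that disagreed:**
- Triangulated plug tops came out at 64–65 mm against the nominal 68 mm. I put this down to the calibration and my choice of image points.
- The wrist view put the near plug about 3 mm from its measured position.
- One before-and-after comparison of the tray showed a difference of 462 pixels while the arm was withdrawing, most likely its shadow. With the arm still, the difference was zero.

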